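# Change the batch of brake pads on the parts dryer

## Robot

A 6-joint arm with a two-finger parallel gripper is mounted at the origin on the work surface. World frame = base frame: x ahead of the robot, y to its left, z up, the work surface at z = 0. Lengths are in m, angles in rad, forces in N, time in s.
With the tool pointing down it reaches from about 0.2 to 0.875 m from the base axis. Payload 3.4 kg.
Tool frame: the origin (TCP) lies between the finger pads; the fingertips stand 25 mm ahead of it and the grasp point (between the pads) lies 6 mm ahead of it (r.nose_length is the z of the fingertips in the tool frame, in m); z points along the fingers, y is the line along which they close (so a half turn about z gives the same grasp; the last joint's range is limited). The gripper opens to 94 mm and grips with 3 to 60 N. Pads are 16 mm wide; open, the fingers measure 119 mm over their backs; the gripper's body (75 mm by 177 mm) begins 78 mm behind the grasp point.
Start: joints at [-1.301, 0.276, 1.505, -0, 1.361, -0.121], TCP at [0.219, -0.532, 0.23] pointing down, gripper open.
Joint ranges: [-2.89, 2.89], [-0.75, 2.08], [0.22, 2.7], [-1.18, 4.32], [0.11, 2.71], [-2.7, 2.7]. Speed limits (rad/s): [2.57, 2.57, 3.14, 3.14, 3.14, 3.14].

## Interface

Orientations are given as a unit quaternion [w, x, y, z].
In Python, from plant import r, gripper_to, inverse_kinematics, vision, models, telemetry gives the robot as it stands. Calls block until the motion is done:
- r.move_to(position, orientation): joint-space move of the TCP to a pose.
- r.move_l(position, rot=None, vel=0.15, guard=None): straight line of the TCP; rot=None keeps the orientation; vel is the mean speed in m/s. With guard (N) it stops when the force on the tool has changed by that much, and returns True; else False.
- r.movej(angles): joint-space move.
- gripper_to(opening, f_grip=None): finger opening in m; f_grip is the grip in N (None keeps the last); returns when the fingers have stopped.
- r.hold(seconds).
- inverse_kinematics(position, orientation): joint angles nearest the present ones, or None.
- vision.snapshot(name): name is "scene" or "top" or "wrist"; returns the picture (384x512x3 uint8, red, green, blue); there is no depth.
- vision.get_calibration(name): a dict with "fx", "fy", "cx", "cy" (pixels), "position" and "orientation" of the camera in the world. Camera axes: x right, y down, z forward; pixel columns grow to the right and rows downward; lengths in m; the calibration is good to about 2 mm. A picture is of the moment at which its call begins: read the wrist's pose just before it. get_calibration takes no time and is no camera call; for the wrist camera it gives the pose at the moment of the call.
A pose or a line that the arm cannot do raises r.PlanningError and nothing moves.
- r.sign_off(): hands the job in; it is judged then, once.
Trained networks look in the newest picture that a camera, given by its name, has taken for a name from the list of things; names that differ only in an ending like _2 or _b are one class to them, and where a whole thing is asked for, a point or a joint stands for the part that bears it (a point fixed in the world has none). Each returns a list of dicts, best first, with "score" (0 to 1); they miss things now and then, are a little off and sometimes report something else, mostly with a low value. They report only what shows in the picture. A call takes as long as a camera call. They do not tell look-alikes from the thing itself.
- models.boxes_of(thing, camera): "at" ([x, y, z] in m, in world coordinates, good to about 4 mm: the middle of the surface that is visible of it).
- models.regions_of(thing, camera): "pixels" (384x512 bool, what is visible of it).
- models.mark_of(thing, camera): "at" ([x, y, z] in m, in world coordinates, good to about 4 mm: a listed point, or the origin of a listed thing).
Readings, each from a call of its own:
- telemetry.current_t(): time.
- telemetry.current_joints(): joint angles.
- telemetry.current_dq(): joint speeds.
- telemetry.current_joint_efforts(): joint torques, N m.
- telemetry.current_ee_pos(): TCP position.
- telemetry.current_tool_rot(): TCP orientation.
- telemetry.current_wrist_force(): force on the tool from outside, world axes, zero at the start.
- telemetry.current_torque(): the same for the moment, N m.
- telemetry.current_opening(): finger opening in m.
- telemetry.current_finger_force(): force on a finger pad.
Only numpy, scipy, OpenCV 4.12 (cv2) and the standard library are available. Lean on these libraries where they do the work, as an engineer would, in place of code of your own. Each camera call takes 0.05 s, during which the arm holds its last target. There are 200 camera calls.

## Task

The parts dryer is still running with the last batch on its rack: first flip its toggle over to OFF (red), before touching any pads. Then lay the dried pads from the rack flat in the metal tray, and lay every long brake pad from the counter on the sloping rack, side by side, lengthwise up the slope with the brown lining facing up, each settled flat with its end against the bottom lip; when all are in place flip the toggle back to ON (green). The short pads on the counter belong to another job: leave them where they are, and do not disturb the orange oil filter or the blue carton beside the dryer.

Things in the scene. Friction and masses are not known exactly. Their poses are not given: they have to be found in the camera images.
- long_1: Long (front) brake pad 116 x 44 x 16 mm: 5 mm black steel plate, its last 13 mm at each end narrowed to 24 mm ears, under a brown-grey lining block 84 x 43 x 11 mm. Origin: centre of the plate's underside; x along the length, y across the 44 mm, z up out of the lining. 0.26 kg. Starts flat on the counter, lining on top. 2 to 4 are present, the rest None.
- long_2: Long (front) brake pad 116 x 44 x 16 mm: 5 mm black steel plate, its last 13 mm at each end narrowed to 24 mm ears, under a brown-grey lining block 84 x 43 x 11 mm. Origin: centre of the plate's underside; x along the length, y across the 44 mm, z up out of the lining. 0.26 kg. Starts flat on the counter, lining on top. 2 to 4 are present, the rest None.
- long_3: Long (front) brake pad 116 x 44 x 16 mm: 5 mm black steel plate, its last 13 mm at each end narrowed to 24 mm ears, under a brown-grey lining block 84 x 43 x 11 mm. Origin: centre of the plate's underside; x along the length, y across the 44 mm, z up out of the lining. 0.26 kg. Starts flat on the counter, lining on top. 2 to 4 are present, the rest None.
- long_4: Long (front) brake pad 116 x 44 x 16 mm: 5 mm black steel plate, its last 13 mm at each end narrowed to 24 mm ears, under a brown-grey lining block 84 x 43 x 11 mm. Origin: centre of the plate's underside; x along the length, y across the 44 mm, z up out of the lining. 0.26 kg. Starts flat on the counter, lining on top. 2 to 4 are present, the rest None.
- dried_1: Dried short (rear) brake pad 88 x 44 x 16 mm: 5 mm black steel plate, its last 13 mm at each end narrowed to 24 mm ears, under a brown-grey lining block 56 x 43 x 11 mm. Origin: centre of the plate's underside; x along the length, y across the 44 mm, z up out of the lining. 0.2 kg. Starts on the dryer's rack, x up the slope, end on the lip.
- dried_2: Dried short (rear) brake pad 88 x 44 x 16 mm: 5 mm black steel plate, its last 13 mm at each end narrowed to 24 mm ears, under a brown-grey lining block 56 x 43 x 11 mm. Origin: centre of the plate's underside; x along the length, y across the 44 mm, z up out of the lining. 0.2 kg. Starts on the dryer's rack, x up the slope, end on the lip.
- short_1: Short (rear) brake pad 88 x 44 x 16 mm: 5 mm black steel plate, its last 13 mm at each end narrowed to 24 mm ears, under a brown-grey lining block 56 x 43 x 11 mm. Origin: centre of the plate's underside; x along the length, y across the 44 mm, z up out of the lining. On the counter among the long ones, same look: not to be moved.
- short_2: Short (rear) brake pad 88 x 44 x 16 mm: 5 mm black steel plate, its last 13 mm at each end narrowed to 24 mm ears, under a brown-grey lining block 56 x 43 x 11 mm. Origin: centre of the plate's underside; x along the length, y across the 44 mm, z up out of the lining. On the counter among the long ones, same look: not to be moved.
- rack: Sloping rack of steel bars on the blue dryer (fixed). Origin: on the bars, middle of the bottom lip's inner face, 60 mm above the counter. x up the slope, away from the robot (20 deg above level), y left along the lip, z square to the bars. Bars: z = 0, x 0 to 156, y -172 to 172 mm. Slick (friction 0.2): a pad let go slides down to the lip by itself.
- lip (a point): Middle of the bottom lip's upper edge. The lip is 4 mm sheet, 7 mm high above the bars, and so are the plates at both sides; the back edge stands 4 mm high. The dryer's blue body is 352 mm wide and reaches 20 mm in front of the lip; its blower and motor (to 150 mm high) stand behind the rack.
- tray: Open aluminium parts tray, 170 (x) x 185 (y) x 34 mm high outside, 4 mm walls and floor, empty, fixed to the counter left or right of the dryer. Origin: centre of its underside, axes along its sides, z up.
- switch_box: The dryer's grey switch box, 120 (x) x 90 (y) mm, fixed on the counter left or right of the dryer, at any yaw; level top panel 64 mm above the counter. Origin: centre of the underside. On the panel, 44 mm from the middle: green mark at the +x (ON) end, red mark at the -x (OFF) end. The toggle stands in the middle.
- toggle (a joint): Steel bat toggle 55 mm long, 9 mm thick at the root, 14 at the end, turning about the box's y axis, pivot in the middle of the box 66 mm above the counter. 0 upright; +0.42 rad leans to green, on (at the start); -0.42 leans to red, off. Over-centre action: about 1.5 N at the end starts it; past upright it snaps to the other stop.
- toggle_tip (a point): Free end of the toggle, on its axis, 55 mm from the pivot.
- oil_filter: Bystander: orange oil filter canister, 76 mm across, 86 mm high, standing behind on the left. Origin: centre of the underside.
- carton: Bystander: blue closed carton 125 x 85 x 65 mm, behind on the right. Origin: centre of the underside.
Not all that is in view belongs to the job. What is shaped like the long_4 but purple or white is not meant.

How it is judged:
By the outcome, as a careful person would: the job done as asked, in the order asked, and still so for the second after the job is handed in, with the robot touching nothing.
Of long_1, long_2, long_3, long_4 only 2 to 4 are there at a start; the rules pass over those that are not, and their reading is None.
At some moment in a run one of long_1, long_2, long_3, long_4 may be knocked a few centimetres aside while the robot is not near it.
Once in a run the grip may slacken for a moment while it holds something.
It also fails if it takes over 210 s, if anything falls off the work surface, if the arm or the gripper's body presses on something with over 40 N, if the wrist force passes 120 N, or if a joint passes its speed limit or range.

## Working session

There is one attempt and no reset: what is moved stays moved. The work goes in short steps, each a Python script; the robot and the scene stay as the last script left them, time stands still between calls to the robot, and variables do not carry over. Pictures are saved under pics/ and viewed, at most 14 in all, crops included, and the job is handed in when it is done.

```bash
ls; mkdir -p pics; python3 - <<'E'
from plant import r, gripper_to, inverse_kinematics, vision, models, telemetry
import cv2,numpy as np
for n in("top","scene"):
    im=vision.snapshot(n); c=vision.get_calibration(n); print(n,{k:np.round(v,3) for k,v in c.items()})
    cv2.imwrite(f"pics/{n}0.png",cv2.resize(im[:,:,::-1],(800,600),interpolation=cv2.INTER_CUBIC))
for t in("long_1","dried_1","rack","tray","switch_box","toggle_tip","lip","oil_filter","carton"):
    for cam in("top","scene"):
        print(t,cam,[(np.round(d["at"],3).tolist(),round(d["score"],2)) for d in models.mark_of(t,cam)])
print(telemetry.current_t())
E
```

```text
pics
top {'fx': np.float64(472.479), 'fy': np.float64(472.479), 'cx': np.float64(251.841), 'cy': np.float64(192.226), 'position': array([0.201, 0.076, 1.602]), 'orientation': array([ 0.064, -0.701,  0.708, -0.058])}
scene {'fx': np.float64(435.97), 'fy': np.float64(435.97), 'cx': np.float64(262.688), 'cy': np.float64(192.214), 'position': array([1.178, 0.408, 1.199]), 'orientation': array([-0.167,  0.517,  0.798, -0.262])}
long_1 top [([0.346, 0.324, -0.002], 0.97), ([0.423, -0.196, -0.0], 0.91), ([0.182, 0.307, -0.002], 0.91), ([0.42, 0.064, -0.001], 0.77), ([0.462, 0.566, -0.0], 0.65)]
long_1 scene [([0.462, 0.571, -0.001], 0.92), ([0.186, 0.306, 0.001], 0.9), ([0.344, 0.32, -0.004], 0.73), ([0.418, -0.195, 0.002], 0.64), ([0.417, 0.067, 0.001], 0.57)]
dried_1 top [([0.565, -0.374, 0.001], 0.7), ([0.607, 0.009, 0.078], 0.61), ([0.607, -0.087, 0.076], 0.59)]
dried_1 scene [([0.606, 0.011, 0.076], 0.83), ([0.605, -0.087, 0.074], 0.52)]
rack top [([0.562, -0.029, 0.058], 0.92), ([0.565, -0.03, 0.071], 0.72)]
rack scene [([0.568, -0.026, 0.063], 0.95)]
tray top [([0.562, 0.371, 0.001], 0.61), ([0.563, -0.375, -0.002], 0.61), ([0.607, 0.01, 0.073], 0.57)]
tray scene [([0.564, 0.374, 0.001], 0.64), ([0.41, 0.183, -0.0], 0.43), ([0.42, -0.195, 0.003], 0.21)]
switch_box top [([0.56, -0.373, -0.003], 0.89)]
switch_box scene [([0.567, -0.37, 0.003], 0.81)]
toggle_tip top []
toggle_tip scene [([0.551, -0.352, 0.117], 0.5)]
lip top [([0.563, -0.029, 0.071], 0.6), ([0.608, 0.007, 0.076], 0.35)]
lip scene [([0.563, -0.028, 0.068], 0.72)]
oil_filter top [([0.745, 0.283, -0.002], 0.85), ([0.746, -0.282, 0.002], 0.61)]
oil_filter scene [([0.741, 0.281, 0.001], 0.96)]
carton top [([0.747, -0.282, 0.005], 0.85)]
carton scene [([0.75, -0.281, -0.001], 0.64)]
1.0
```

View pics/top0.png

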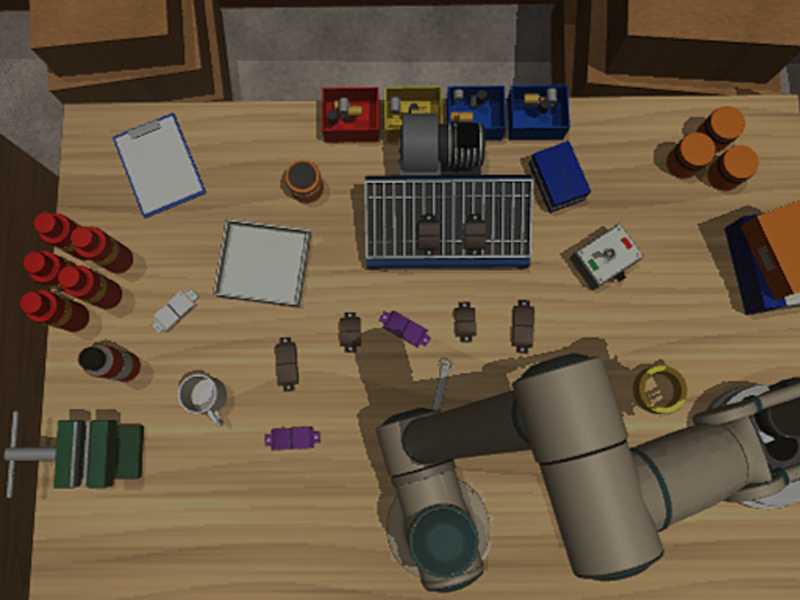

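View pics/scene0.png

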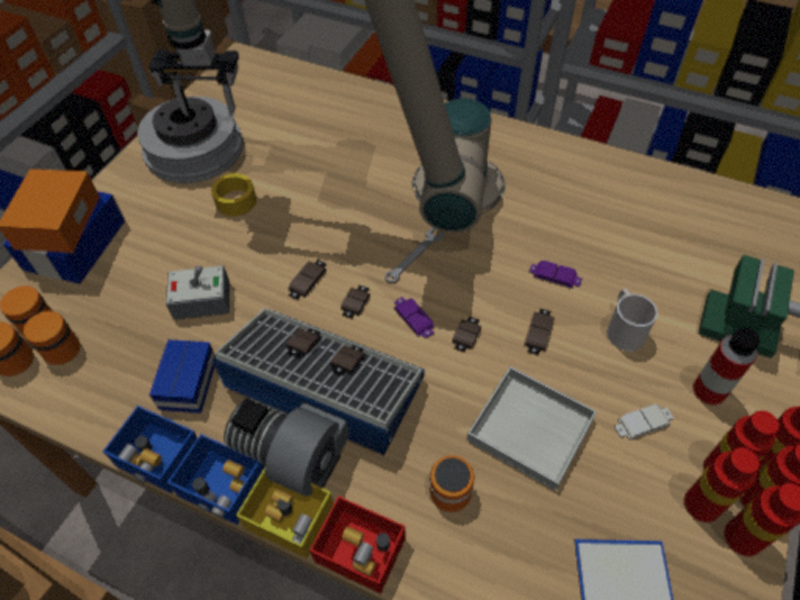

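Pads, in top-picture pixels:
- **Brown and long:** (286,363) and (523,326). These look like the targets.
- **Brown and short:** (349,331) and (464,321). Leave these.
- **Purple or white decoys:** (405,328), (292,438) and (175,311).

The dried pads are on the rack at (428,232) and (474,232). The toggle leans to green, with the box at (607,255). Next I'll measure lengths and yaws to confirm.

```bash
cat > h.py <<'E'
from plant import r, gripper_to, inverse_kinematics, vision, models, telemetry
import cv2,numpy as np
from scipy.spatial.transform import Rotation as R
def Rq(q): return R.from_quat([q[1],q[2],q[3],q[0]])
def toq(rot): x,y,z,w=rot.as_quat(); return np.array([w,x,y,z])
def proj(c,px,z):
    "pixels (n,2) -> world points on the plane at height z"
    px=np.atleast_2d(px).astype(float)
    d=np.c_[(px[:,0]-c["cx"])/c["fx"],(px[:,1]-c["cy"])/c["fy"],np.ones(len(px))]
    d=Rq(c["orientation"]).apply(d); p=np.array(c["position"])
    return p+d*((z-p[2])/d[:,2])[:,None]
def rect(c,mask,z):
    v,u=np.nonzero(mask); P=proj(c,np.c_[u,v],z)[:,:2]
    (x,y),(w,h),a=cv2.minAreaRect((P*1000).astype(np.float32))
    if w<h: w,h,a=h,w,a+90
    return np.array([x,y])/1000,w,h,(a+90)%180-90
E
python3 - <<'E'
from h import *
im=vision.snapshot("top"); c=vision.get_calibration("top")
def show(t,z):
    for d in models.regions_of(t,"top"):
        m=d["pixels"]; p,w,h,a=rect(c,m,z); v,u=np.nonzero(m)
        print(t,round(d["score"],2),"xy",p.round(3),"wh %.0f %.0f yaw %.1f"%(w,h,a),"px800",(u.mean()/.64).round(),(v.mean()/.64).round(),"rgb",im[m].mean(0).round())
show("long_1",.01); show("dried_1",.09); show("short_1",.01);show("tray",.034); show("switch_box",.064); show("rack",.085)
hsv=cv2.cvtColor(im,cv2.COLOR_RGB2HSV)
box=np.zeros(im.shape[:2],bool); box[138:188,360:416]=True
g=box&(hsv[...,1]>110)&(abs(hsv[...,0].astype(int)-65)<20)&(hsv[...,2]>60); rd=box&(hsv[...,1]>150)&((hsv[...,0]<8)|(hsv[...,0]>172))&(hsv[...,2]>80)
for n,m in(("g",g),("r",rd)):
    v,u=np.nonzero(m); print(n,len(u),proj(c,[[u.mean(),v.mean()]],.064).round(4))
a=cv2.resize(im[170:270,155:355,::-1],(800,400),interpolation=cv2.INTER_CUBIC)
cv2.imwrite("pics/crop1.png",a)
E
```

```text
long_1 0.84 xy [0.342 0.32 ] wh 108 40 yaw 1.0 px800 285.0 365.0 rgb [67. 56. 47.]
long_1 0.82 xy [0.461 0.569] wh 114 48 yaw -43.8 px800 173.0 311.0 rgb [137. 135. 130.]
long_1 0.8 xy [0.184 0.308] wh 113 40 yaw -86.8 px800 290.0 438.0 rgb [79. 45. 89.]
long_1 0.65 xy [0.416 0.064] wh 107 43 yaw 62.6 px800 405.0 329.0 rgb [73. 40. 85.]
long_1 0.6 xy [ 0.421 -0.194] wh 110 44 yaw -2.1 px800 523.0 325.0 rgb [62. 53. 44.]
dried_1 0.66 xy [0.604 0.012] wh 85 40 yaw -0.9 px800 428.0 235.0 rgb [54. 46. 41.]
dried_1 0.6 xy [ 0.603 -0.086] wh 85 43 yaw -1.5 px800 474.0 235.0 rgb [54. 46. 41.]
short_1 0.82 xy [ 0.43  -0.068] wh 82 44 yaw -0.6 px800 464.0 322.0 rgb [59. 50. 42.]
short_1 0.79 xy [0.408 0.185] wh 82 41 yaw -0.0 px800 348.0 332.0 rgb [62. 52. 43.]
tray 0.91 xy [0.561 0.374] wh 192 180 yaw 82.1 px800 262.0 263.0 rgb [133. 134. 125.]
switch_box 0.77 xy [ 0.555 -0.368] wh 134 101 yaw -58.8 px800 605.0 257.0 rgb [113. 112. 103.]
rack 0.95 xy [ 0.642 -0.032] wh 359 171 yaw -89.9 px800 447.0 216.0 rgb [66. 66. 64.]
g 18 [[ 0.5437 -0.3386  0.064 ]]
r 23 [[ 0.5905 -0.4119  0.064 ]]
```

View pics/crop1.png

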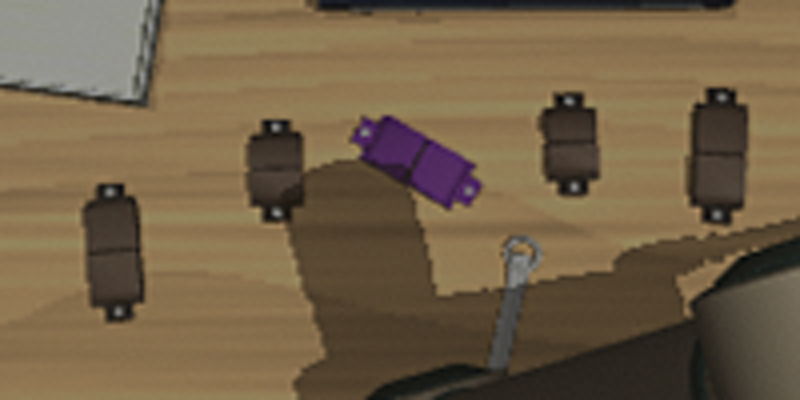

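The crop confirms it: the longs are at crop (113,252) and (718,155), with linings clearly longer than the two shorts at (274,170) and (570,143). Lengths measure 108–110 mm against 82 mm. Box yaw is 122.6°, and the marks are 87 mm apart where 88 is expected. Next is the toggle to OFF.

```bash
cat >> h.py <<'E'
def tool(xdir,zdir):
    z=np.array(zdir,float); z/=np.linalg.norm(z); x=np.array(xdir,float); x-=z*(x@z); x/=np.linalg.norm(x)
    best=None
    return R.from_matrix(np.c_[x,np.cross(z,x),z])
def pick_q(pos,xdir,zdir=(0,0,-1)):
    "orientation with tool x along +-xdir, the one with the last joint nearest its middle"
    c=[]
    for s in(1,-1):
        q=toq(tool(s*np.array(xdir,float),zdir)); j=inverse_kinematics(pos,q)
        if j is not None: c.append((abs(j[5]),tuple(q)))
    return np.array(min(c)[1])
BOX=np.array([.567,-.375]); BX=np.array([np.cos(np.radians(122.6)),np.sin(np.radians(122.6))])
def flip(side):
    "side +1: push from the green side to OFF; -1: from the red side to ON"
    P=lambda s,z: np.r_[BOX+BX*side*s,z]
    gripper_to(0.0)
    q=pick_q(P(.06,.2),np.r_[BX,0])
    r.move_to(P(.06,.2),q); r.move_l(P(.06,.125),vel=.15)
    hit=r.move_l(P(.002,.125),vel=.06,guard=25)
    print("guard",hit,telemetry.current_ee_pos(),telemetry.current_wrist_force())
    r.move_l(P(.03,.125),vel=.15); r.move_l(P(.03,.22),vel=.2)
E
python3 - <<'E'
from h import *
flip(1)
r.move_l([.52,-.32,.3],vel=.25)
for cam in("top","scene"):
    im=vision.snapshot(cam); print(cam,[(np.round(d["at"],3),round(d["score"],2)) for d in models.mark_of("toggle_tip",cam)], BOX-BX*.022)
    cv2.imwrite(f"pics/{cam}1.png",im[:,:,::-1])
im=cv2.imread("pics/scene1.png"); cv2.imwrite("pics/sw1.png",cv2.resize(im[140:240,80:180],(600,600),interpolation=cv2.INTER_CUBIC))
print(telemetry.current_t())
E
```

```text
guard False [ 0.56583466 -0.37312934  0.12487126] [ 0.37360573  1.42039955 -0.85526195]
top [(array([ 0.744, -0.28 ,  0.003]), 0.22)] [ 0.57885296 -0.39353395]
scene [] [ 0.57885296 -0.39353395]
7.625
```

View pics/sw1.png

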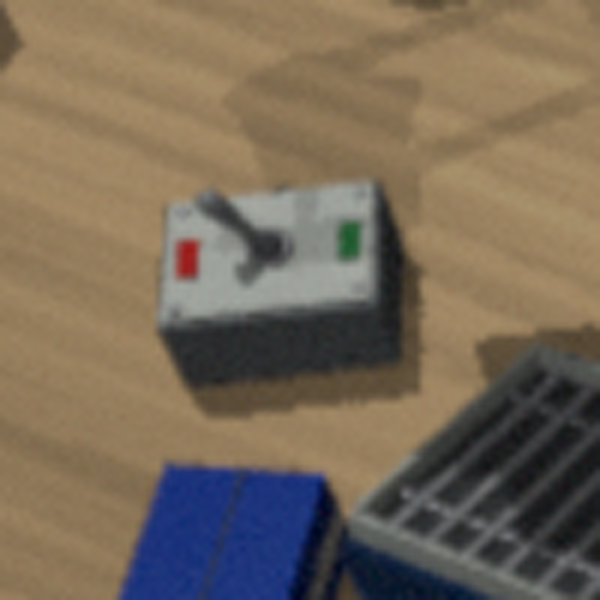

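The toggle tip at (205,197) now leans to the red mark at (187,260), so the dryer is OFF. Now the dried pads.

```bash
cat >> h.py <<'E'
RO=np.array([.5645,-.029,.060]); A=np.radians(20)
RX=np.array([np.cos(A),0,np.sin(A)]); RZ=np.array([-np.sin(A),0,np.cos(A)])
def rk(x,y,z): return RO+RX*x+np.array([0,y,0])+RZ*z
TY=np.radians(-8); TO=np.array([.562,.373])
def tr(x,y,z): return np.r_[TO+np.array([np.cos(TY)*x-np.sin(TY)*y,np.sin(TY)*x+np.cos(TY)*y]),z]
def down_to(p,zdir,back=.02,guard=12):
    "last stretch slowly, along zdir"
    r.move_l(p-np.array(zdir)*back,vel=.2); return r.move_l(p,vel=.05,guard=guard)
def st(s): print(s,"t %.1f open %.4f F %.1f"%(telemetry.current_t(),telemetry.current_opening(),telemetry.current_finger_force()),np.round(telemetry.current_ee_pos(),4))
E
cat > dried.py <<'E'
from h import *
import sys
yr,yt=map(float,sys.argv[1:3])
gripper_to(.07)
p=rk(.044,yr,.029); a=rk(.044,yr,.13)
r.move_to(a,pick_q(a,RX,-RZ)); print("hit",down_to(p,-RZ)); st("at")
gripper_to(.03,f_grip=40); st("grip")
r.move_l(rk(.05,yr,.10),vel=.15); st("lifted")
a=tr(0,yt,.16); q=pick_q(a,[np.cos(TY),np.sin(TY),0])
r.move_to(a,q); st("over tray")
if telemetry.current_opening()<.035: sys.exit("LOST")
print("hit",down_to(tr(0,yt,.0335),[0,0,-1],guard=8)); st("low")
gripper_to(.056); r.move_l(tr(0,yt,.16),vel=.25)
E
python3 dried.py 0.039 0.038
```

```text
hit False
at t 12.1 open 0.0700 F 0.0 [0.5959 0.01   0.1021]
grip t 12.7 open 0.0425 F 43.0 [0.5959 0.0101 0.1025]
lifted t 13.3 open 0.0423 F 42.9 [0.5766 0.01   0.1703]
over tray t 15.3 open 0.0426 F 42.9 [0.5675 0.41   0.1596]
hit True
low t 16.4 open 0.0428 F 46.5 [0.5673 0.4107 0.0339]
```

```bash
python3 dried.py -0.058 -0.038; python3 - <<'E'
from h import *
# look down at the left long pad from the wrist camera
a=np.array([.344-.06,.321,.30]); r.move_to(a,pick_q(a,[1,0,0]))
im=vision.snapshot("wrist"); cv2.imwrite("pics/w1.png",im[:,:,::-1])
im=vision.snapshot("top"); c=vision.get_calibration("top"); cv2.imwrite("pics/top2.png",cv2.resize(im[:,:,::-1],(800,600)))
for d in models.regions_of("long_1","top"):
    p,w,h,a=rect(c,d["pixels"],.01); print(p.round(3),"%.0f %.0f %.1f"%(w,h,a),im[d["pixels"]].mean(0).round())
print(telemetry.current_t())
E
```

```text
hit False
at t 20.9 open 0.0699 F 0.0 [ 0.5959 -0.087   0.1021]
grip t 21.4 open 0.0426 F 45.2 [ 0.596  -0.0869  0.1025]
lifted t 22.0 open 0.0428 F 45.1 [ 0.5764 -0.0868  0.1701]
over tray t 23.9 open 0.0430 F 41.7 [0.5569 0.3348 0.1596]
hit True
low t 25.0 open 0.0430 F 45.8 [0.5568 0.3354 0.0339]
[0.46  0.568] 109 52 -50.3 [131. 129. 124.]
[0.415 0.064] 116 45 58.1 [75. 43. 84.]
[0.185 0.321] 87 39 89.5 [47. 28. 52.]
[0.379 0.324] 41 41 0.8 [55. 47. 40.]
[ 0.418 -0.194] 111 43 -6.5 [62. 52. 43.]
[0.563 0.411] 85 47 -4.3 [56. 48. 41.]
27.4083
```

View pics/top2.png

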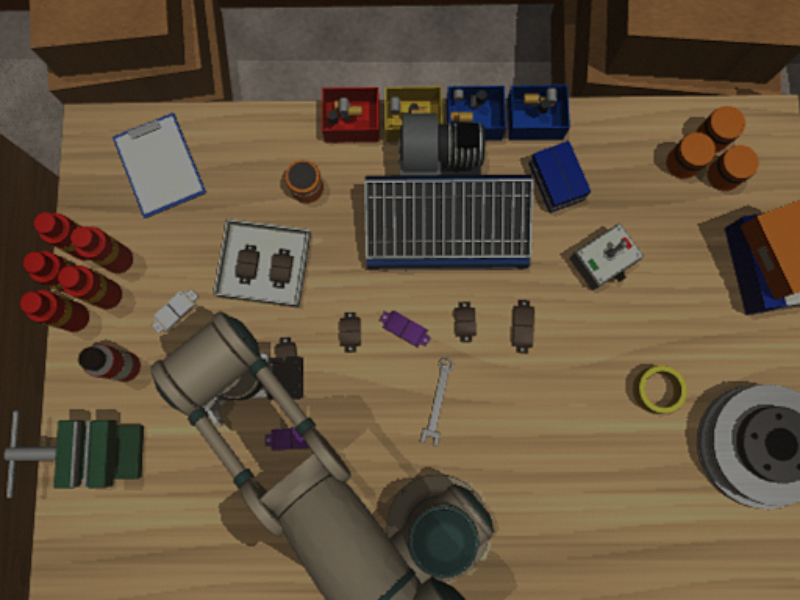

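View pics/w1.png

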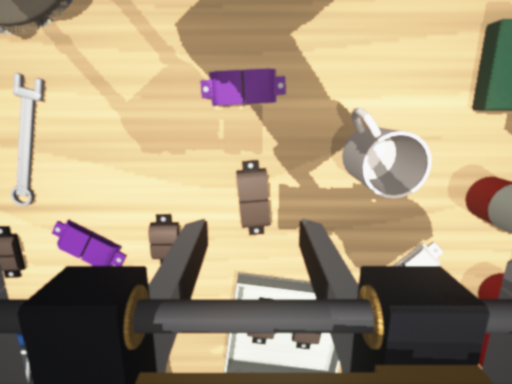

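In the top picture both dried pads lie flat in the tray at (247,264) and (281,267), and the rack is empty. The shorts are unmoved. In the wrist view the left long pad is fully visible at (252,197), with its ears at (250,166) and (256,229). I'll pick it from the wrist mask.

```bash
cat > long.py <<'E'
from h import *
import sys
ex,ey,yr=map(float,sys.argv[1:4]); E=np.array([ex,ey])
gripper_to(.075)
a=np.array([ex-.06,ey,.30])
if np.linalg.norm(np.array(telemetry.current_ee_pos())-a)>.005: r.move_to(a,pick_q(a,[1,0,0]))
c=vision.get_calibration("wrist"); im=vision.snapshot("wrist")
C=[(np.linalg.norm(x[0]-E),x) for x in(rect(c,d["pixels"],.008) for d in models.regions_of("long_1","wrist"))]
d,(p,w,h,yaw)=min(C,key=lambda k:k[0]); print(p,w,h,yaw)
if d>.05 or not(104<w<122 and 36<h<52): sys.exit("check")
yw=np.radians(yaw); a=np.r_[p,.12]
r.move_to(a,pick_q(a,[np.cos(yw),np.sin(yw),0]))
print("hit",down_to(np.r_[p,.027],[0,0,-1])); st("at")
gripper_to(.03,f_grip=45); st("grip")
off=telemetry.current_ee_pos()[2]
r.move_l(np.r_[p,.2],vel=.2); st("lifted")
a=rk(.066,yr,.12); r.move_to(a,pick_q(a,RX,-RZ)); st("over rack")
if telemetry.current_opening()<.035: sys.exit("LOST")
print("hit",down_to(rk(.066,yr,off+.0005),-RZ,guard=8)); st("low")
gripper_to(.056); r.hold(.5); r.move_l(rk(.066,yr,.13),vel=.25)
E
python3 long.py .344 .321 .05
```

```text
[0.3413942  0.32073886] 115.9872055053711 45.530941009521484 5.352819919586182
hit False
at t 29.9 open 0.0752 F 0.0 [0.3413 0.3206 0.0268]
grip t 30.5 open 0.0426 F 45.0 [0.3415 0.3208 0.0271]
lifted t 31.5 open 0.0431 F 45.0 [0.3405 0.3201 0.1988]
over rack t 33.6 open 0.0432 F 45.0 [0.5852 0.0214 0.195 ]
hit False
low t 34.7 open 0.0429 F 45.0 [0.617  0.021  0.1083]
```

```bash
python3 long.py .42 -.195 -.05; python3 - <<'E'
from h import *
a=np.array([.42,-.03,.38]); r.move_to(a,pick_q(a,[1,0,0]))
im=vision.snapshot("wrist"); cv2.imwrite("pics/w2.png",im[:,:,::-1])
im=vision.snapshot("scene"); cv2.imwrite("pics/s2.png",cv2.resize(im[150:320,80:400,::-1],(800,425),interpolation=cv2.INTER_CUBIC))
c=vision.get_calibration("scene")
for d in models.mark_of("long_1","scene"):
    p=np.array(d["at"])-RO; print(np.round(d["at"],3),"rack mm",(np.array([p@RX,p[1],p@RZ])*1000).round())
print(telemetry.current_t())
E
```

```text
[ 0.41852173 -0.19472256] 114.79150390625 45.37629318237305 -4.3523101806640625
hit False
at t 39.9 open 0.0751 F 0.0 [ 0.4184 -0.1946  0.0268]
grip t 40.5 open 0.0427 F 45.0 [ 0.4185 -0.1946  0.0271]
lifted t 41.5 open 0.0430 F 45.0 [ 0.4176 -0.1942  0.1988]
over rack t 42.4 open 0.0427 F 45.0 [ 0.5845 -0.0792  0.1943]
hit False
low t 43.4 open 0.0430 F 45.0 [ 0.6171 -0.0789  0.1083]
[ 0.461  0.57  -0.003] rack mm [-118.  599.  -23.]
[ 0.188  0.306 -0.002] rack mm [-375.  335.   70.]
[0.417 0.07  0.005] rack mm [-157.   99.   -1.]
[ 0.623 -0.08   0.081] rack mm [ 63. -51.  -0.]
[0.623 0.019 0.079] rack mm [61. 48. -2.]
46.025
```

View pics/s2.png

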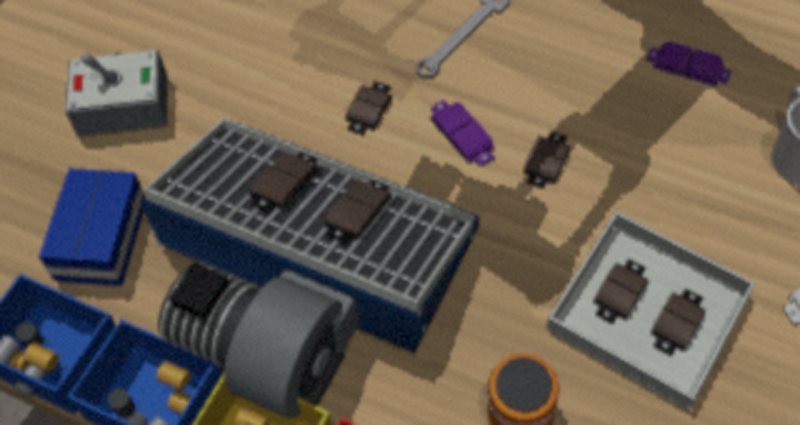

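View pics/w2.png

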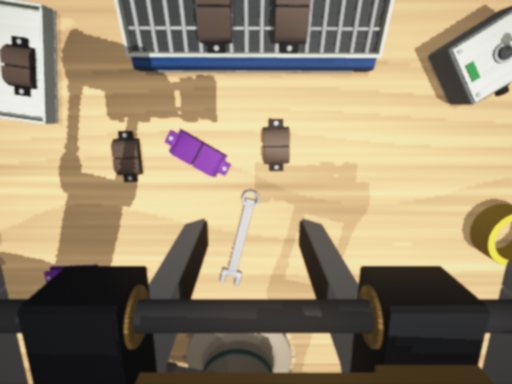

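Scene crop: both long pads are on the rack, lining up, at (283,180) and (358,210), and the toggle is still at red. The wrist view shows their lower ears at (215,45) and (290,45), close to the lip at y≈52. I'll take a closer look at the lip contact.

```bash
python3 - <<'E'
from h import *
a=np.array([.50,-.03,.29]); r.move_to(a,pick_q(a,[1,0,0]))
c=vision.get_calibration("wrist"); im=vision.snapshot("wrist")
def w2p(P):
    v=Rq(c["orientation"]).inv().apply(np.atleast_2d(P)-c["position"]); return np.c_[c["cx"]+c["fx"]*v[:,0]/v[:,2],c["cy"]+c["fy"]*v[:,1]/v[:,2]]
u=w2p([rk(0,y,z) for y in(.05,-.05) for z in(.007,.005)]+[rk(.116,.05,.005),rk(.116,-.05,.005)]).round(1); print(u)
x0,y0=int(u[:,0].mean())-100,int(u[0,1])-100
x0=max(x0,0);y0=max(y0,0); print(x0,y0)
cv2.imwrite("pics/lip.png",cv2.resize(im[y0:y0+150,x0:x0+200,::-1],(800,600),interpolation=cv2.INTER_CUBIC))
E
```

```text
[[209.6 116.1]
 [209.8 115.5]
 [294.8 116.1]
 [294.6 115.5]
 [200.1   0.7]
 [303.7   0.7]]
152 16
```

View pics/lip.png

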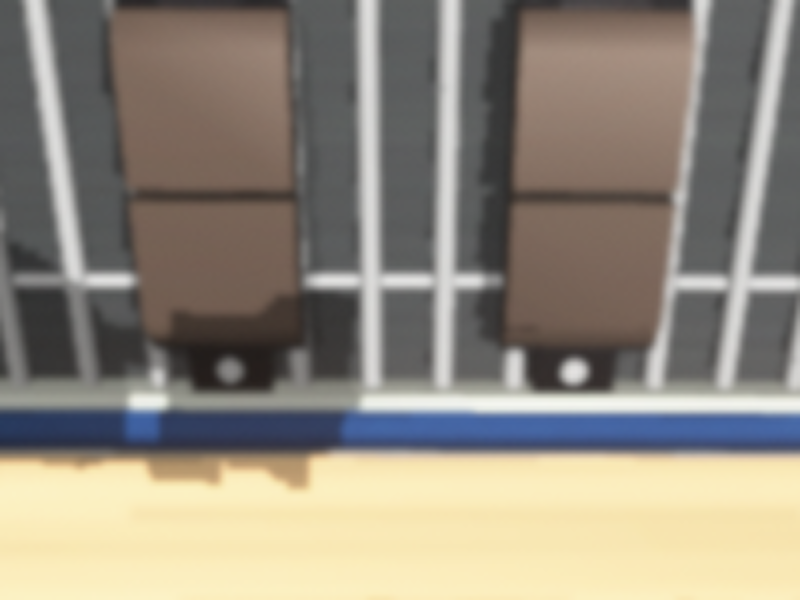

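Both ears, at (232,388) and (570,388), meet the lip's inner edge at y≈388, so the pads are square and seated. Now the toggle back to ON.

```bash
python3 - <<'E'
from h import *
a=np.array([.45,-.30,.3]); r.move_to(a,pick_q(a,np.r_[BX,0]))
flip(-1)
r.move_to([.35,-.33,.3],telemetry.current_tool_rot())
im=vision.snapshot("scene"); cv2.imwrite("pics/s3.png",cv2.resize(im[130:320,80:400,::-1],(800,475),interpolation=cv2.INTER_CUBIC))
print(telemetry.current_t())
E
```

```text
guard False [ 0.56814292 -0.37672597  0.12474363] [ 0.12923566 -1.17404995 -0.13767092]
54.5
```

View pics/s3.png

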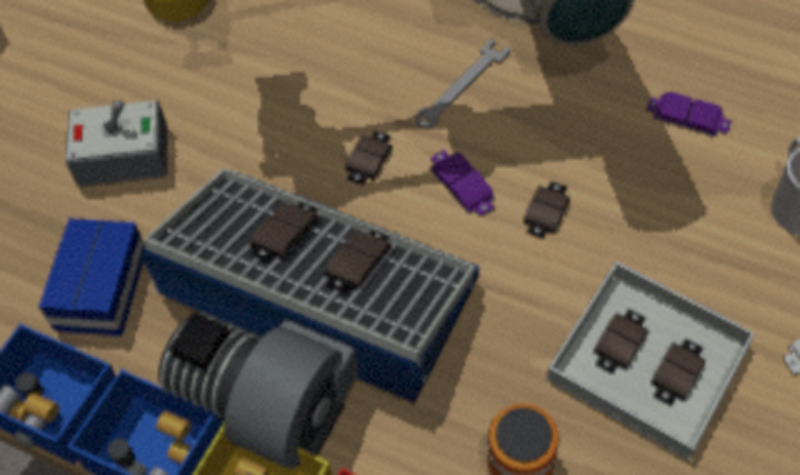

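Toggle tip is at (118,105) with its root at (113,125). I'll compare this with the pixels predicted for ON and OFF before handing in.

```bash
python3 - <<'E'
from h import *
c=vision.get_calibration("scene")
for th in(.42,0,-.42):
    P=np.r_[BOX+BX*.055*np.sin(th),.066+.055*np.cos(th)]; v=Rq(c["orientation"]).inv().apply(P-c["position"])
    print(th,((c["cx"]+c["fx"]*v[0]/v[2]-80)*2.5).round(),((c["cy"]+c["fy"]*v[1]/v[2]-130)*2.5).round())
E
```

```text
0.42 117.0 101.0
0 98.0 100.0
-0.42 81.0 105.0
```

The prediction for ON is (117,101), which matches the observed (118,105). The toggle is ON.

```bash
python3 -c "
from h import *
print(r.sign_off())"
```

```text
the job is handed in; nothing more can be done
None
```

The job is done and handed in: toggle to OFF, both dried pads flat in the tray, both long pads lining-up and against the lip, toggle back ON, with the short pads, oil filter and carton left in place; the last camera check was at about 54 s of the 210 s limit.

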